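Set the stroke stop of a vial stoppering press

ROBOT

A 7-joint arm with a two-finger parallel gripper is mounted at the origin on a cart in front of the work surface, level with it; the furniture and walls round the work are solid. World frame = base frame: x ahead of the robot, y to its left, z up, the work surface at z = 0. Lengths are in mm, angles in rad, forces in N, time in s.
With the tool pointing down it reaches from about 425 to 1025 mm from the base axis. Payload 9.4 kg.
Tool frame: the origin (TCP) lies midway between the tips of the shut fingers; the grasp point (between the pads) lies 19 mm behind it; z points along the fingers, y is the line along which they close (so a half turn about z gives the same grasp; the last joint's range is limited). The gripper opens to 93 mm and grips with 3 to 60 N. Pads are 15 mm wide; open, the fingers measure 128 mm over their backs; the gripper's body (75 mm by 188 mm) begins 65 mm behind the grasp point.
Start: joints at [-1.188, 0.599, -0.003, 1.599, 0.002, 0.943, -0.08], TCP at [321.738, 649.699, 197.118] pointing down, gripper open.
Joint ranges: [-2.57, 2.57], [-0.35, 1.97], [-1.29, 1.29], [0.11, 2.56], [-1.05, 4.19], [0.11, 1.86], [-2.63, 2.63]. Speed limits (rad/s): [2.22, 2.22, 3.01, 3.01, 3.14, 3.14, 3.14].

INTERFACE

Orientations are given as a rotation vector (axis times angle).
In Python, from workcell import bot gives the robot as it stands. The module is installed in compiled form; this text tells all that it offers.
- The arm moves only by the shell command python3 -m inch 'ROWS' [FORCE]. ROWS is a JSON object whose key "increments" holds a list of rows, 1 to 12 of them, each of 7 numbers: the finger opening in mm, then dx, dy, dz in parts of the range, where 1.0 means 250 mm, then a rotation vector rx, ry, rz in parts of the range, where 1.0 means pi rad; each row shifts and turns the commanded pose from where the row before left it, along the tool's axes as they then stand; what a row does not reach is not made up. A row lasts 1/12 s, in which the tool goes at most 41.7 mm and 0.125 rad, less where a joint would pass 70% of its speed; a pose out of reach is approached as far as the arm can. The fingers move at their own pace and stop on an object; FORCE is the grip in N (left out, the last holds). Time passes only in rows, so rows that do not move let the fingers close. It prints the time, the measured TCP pose, the force, the opening and the grip force at its end. Shift and turn numbers lie between -1 and 1, and a call with a number outside is refused. Input that does not fit is refused with a message, and nothing moves.
- bot.read_state(): the state, without advancing time (a new reading comes with each control period).
- bot.capture(name): name is "scene" or "top" or "wrist"; returns a dict with "color" (420x560x3 uint8, blue, green, red), "fx", "fy", "cx", "cy" (pixels), "rvec" (rotation vector, rad) and "tvec" (3), from world to camera coordinates, as OpenCV has them. Camera axes: x right, y down, z forward; pixel columns grow to the right and rows downward; lengths in mm; the calibration is good to about 2 mm. A picture is of the moment at which its call begins. There is no depth.
- bot.close_job(): hands the job in; it is judged then, once.
Trained networks look in the newest picture that a camera, given by its name, has taken for a name from the list of things; names that differ only in an ending like _2 or _b are one class to them, and where a whole thing is asked for, a point or a joint stands for the part that bears it (a point fixed in the world has none). Each returns a list of dicts, best first, with "score" (0 to 1); they miss things now and then, are a little off and sometimes report something else, mostly with a low value. They report only what shows in the picture. A call takes as long as a camera call.
- bot.look_for(thing, camera): "box" ([left, top, right, bottom] in pixels, round what is visible of it).
- bot.outline_of(thing, camera): "pixels" (420x560 bool, what is visible of it) and "box" ([left, top, right, bottom] in pixels, round what is visible of it).
The state is a dict: "time_s": time; "joint_pos": joint angles; "qd": joint speeds; "effort": joint torques, N m; "eef_pos": TCP position; "eef_rot": TCP orientation; "wrist_force": force on the tool from outside, world axes, zero at the start; "moment": the same for the moment, N m; "gripper_width": finger opening in mm; "grip_force": force on a finger pad.
Only numpy, scipy, OpenCV 4.12 (cv2) and the standard library are available. Lean on these libraries where they do the work, as an engineer would, in place of code of your own. Each camera call takes 0.05 s, during which the arm holds its last target. There are 200 camera calls.

TASK

Set the hand press up for a new batch, using the vial that stands in it as the sample: first draw the wedge stop out by its red knob so that it no longer blocks the lever. Then press the black palm pad down slowly until the resistance firms up because the foot has met the rubber stopper (about 5 N while it travels freely; stop at about 14 N, since the glass breaks a little above 20 N), and let go; the lever stays down by its own friction. Finally note that travel on the press by pushing the wedge in again until it lightly meets the bolt under the lever, without lifting the foot off the stopper; let go and leave the vial tray, the brown bottle and the beaker where they stand.

Things in the scene. Friction and masses are not known exactly. Their poses are not given: they have to be found in the camera images.
- press: grey-blue hand lever press, fixed. Origin: underside, below lever and wedge lines. x runs along the lever, from palm pad (-x) to hinge (+x); z up. Base x -115..115, y -50..35, 14 mm high. Hinge axis along y at x 85, z 98 between cheeks 44 mm wide (y +-21, up to z 120). White nest 40x40 mm, 29 mm high, at x -2. Wedge slides along y at x -58.
- lever_angle (a joint): lever angle in rad: 0 = fully raised (17 deg above level), grows as the pad is pressed down, 0.30 = level. Stays where it is left (friction, about 5 N at the pad). It firms up on the stopper somewhere between 0.19 and 0.29; no reading tells where, as stoppers stand out of the neck by different amounts.
- lever: the hand lever: steel bar 14 mm wide, 18 mm high with black palm pad, white domed pressing foot below it (16 mm across, 85 mm from the hinge axis) and stop bolt. Origin: on the hinge axis.
- bolt_end (a point): lowest point of the domed steel stop bolt below the lever (12 mm across, 140 mm from the hinge axis, 53 mm below the lever's centre line); the wedge meets it from below.
- lever_pad (a point): centre of the upper face of the black rubber palm pad (52 mm along the lever, 42 mm across, 13 mm thick) at the lever's free end. It moves on an arc: 215 mm from the hinge axis along the lever and 18 mm above the lever's centre line. 14 N here is about 20 N at the foot, 23 N about 45 N; once firm, each mm further down adds some 3 to 4 N.
- stop_slide (a joint): position of the wedge stop in m: 0 = drawn right out, 0.054 = pushed right in; grows along the press's +y. Rub 2.5 N. 0.008 or less is clear of the bolt in every case; it starts above 0.044, where the lever would land on the wedge before the foot reaches the stopper. Pushing in 10 mm raises the wedge's top under the bolt by 4 mm.
- stop: the wedge stop: a steel wedge 22 mm wide, 66 mm long on a slide with a red knob, slope 0.4, thick end at the knob. Origin moves with joint stop_slide: at x -58, y = stop_slide, z 0 in the press frame. Above its origin the wedge is 43.5 mm high, and rises 0.4 mm for each mm towards the knob (the press's -y).
- stop_knob (a point): centre of the top of the red upright knob of the wedge stop: 21 mm across, 35 mm tall (z 66 to 101 over the worktop), 110 mm to the press's -y side of the bolt when stop_slide is 0. Can be pinched from above; slides along the press's y only. Push it in with about 6 N: touching is felt as a rise over the 2.5 N rub, and above about 14 N the lever is lifted.
- vial: small clear glass vial, 23 mm across, 45 mm high, loose in the nest under the foot, with a grey rubber stopper of 19 mm that stands out of the neck by an unknown 3 to 9 mm (plus its 3.5 mm thick disc). Origin: centre of its underside, 19 mm over the worktop.
- vial_tray: white block 70x130x30 mm with seven stoppered vials, loose, 75 mm high in all: a bystander. Origin: centre of its underside.
- amber_bottle: brown reagent bottle with black cap, 55 mm across, 124 mm high, loose: a bystander. Origin: centre of its underside.
- beaker: clear beaker, 70 mm across, 80 mm high, loose: a bystander. Origin: centre of its underside.

How it is judged (in metres and radians):
On the way, in this order (a step that is already met when the one before it is completed fails the run):
1. the lever is pressed until the foot bears firmly on the stopper (over 12 N at the foot) (contact force between lever and vial above 12 N), for 0.3 s.
2. the wedge meets the bolt under the lever (contact force between lever and stop above 0.4 N), for 0.2 s.
At the end, for the whole second after the job is handed in: lever and stop are let go and at rest; the foot still bears on the stopper with more than 8 N and the wedge touches the bolt under the lever (more than 0.4 N) (contact force between lever and vial above 8 N and contact force between lever and stop above 0.4 N and velocity of joint lever_angle below 0.01 rad/s and velocity of joint stop_slide below 0.002 m/s).
It fails at once if the stopper is pressed with more than 45 N at the foot (about 23 N at the pad) (contact force between lever and vial above 45 N).
It fails at once if the vial tray, the brown bottle or the beaker is moved by more than 15 mm (distance of any of vial_tray, amber_bottle, beaker from where it was at the start of the episode above 0.015 m).
It also fails if it takes over 58 s, if anything falls off the work surface, if the arm or the gripper's body presses on something with over 40 N, if the wrist force passes 120 N, or if a joint passes its speed limit or range.

## Working session

There is one attempt and no reset: what is moved stays moved. The work goes in short steps, Python scripts to look and compute and a shell command to move; the robot and the scene stay as the last step left them, time stands still between calls to the robot, and variables do not carry over. Pictures are saved under pics/ and viewed, at most 10 in all, crops included, and the job is handed in when it is done.

```bash
mkdir -p pics
cat > h.py <<'E'
from workcell import bot
import cv2, numpy as np
def st():
    s=bot.read_state(); print(round(s['time_s'],2),np.round(s['eef_pos'],1),np.round(s['eef_rot'],3),np.round(s['wrist_force'],1),s['gripper_width']); return s
def proj(c,P):
    K=np.array([[c['fx'],0,c['cx']],[0,c['fy'],c['cy']],[0,0,1.]])
    return cv2.projectPoints(np.float64(P).reshape(-1,1,3),np.float64(c['rvec']),np.float64(c['tvec']),K,None)[0].reshape(-1,2)
def ray(c,uv,z):
    R=cv2.Rodrigues(np.float64(c['rvec']))[0];t=np.float64(c['tvec']).ravel();o=-R.T@t
    d=R.T@np.array([(uv[0]-c['cx'])/c['fx'],(uv[1]-c['cy'])/c['fy'],1]); return o+d*(z-o[2])/d[2]
E
python3 - <<'E'
from h import *
st()
ims=[]
for n in ['scene','top']:
    c=bot.capture(n); cv2.imwrite(f'pics/{n}0.png',c['color'])
    R=cv2.Rodrigues(np.float64(c['rvec']))[0]; print(n,'cam at',np.round(-R.T@np.float64(c['tvec']).ravel()),c['fx'])
    for th in ['press','lever_pad','stop_knob','lever','stop','vial','vial_tray','amber_bottle','beaker']:
        r=bot.outline_of(th,n)
        if r:
            m=r[0]['pixels'];v,u=np.nonzero(m); print(th,round(r[0]['score'],2),np.round(r[0]['box']),u.mean().round(1),v.mean().round(1), m.sum())
E
```

```text
0.0 [321.5 649.2 196.3] [-7.160e-01 -3.059e+00  2.000e-03] [-0.7 -1.5 -0.8] 93.14531837364173
scene cam at [ 105. -484.  766.] 415.1261907101323
press 0.69 [170. 163. 283. 234.] 232.0 201.1 3752
lever_pad 0.62 [169. 165. 265. 194.] 213.2 177.0 1102
stop_knob 0.87 [210. 193. 222. 234.] 213.2 212.5 269
lever 0.71 [168. 163. 270. 197.] 212.0 176.8 1034
stop 0.85 [208. 194. 218. 232.] 213.1 213.3 297
vial 0.66 [169. 161. 272. 195.] 212.0 176.8 1088
amber_bottle 0.67 [290. 262. 316. 315.] 299.9 287.7 1111
beaker 0.62 [163. 173. 195. 206.] 179.8 188.7 584
top cam at [ 412.   58. 1153.] 413.6155288027117
press 0.74 [173. 163. 252. 257.] 215.9 212.6 3052
lever_pad 0.72 [170. 166. 232. 255.] 201.4 219.7 948
stop_knob 0.77 [186. 215. 231. 240.] 210.8 227.2 301
lever 0.75 [172. 169. 233. 256.] 201.1 220.5 919
stop 0.73 [189. 211. 231. 239.] 210.0 227.0 228
vial 0.55 [186. 211. 229. 242.] 208.2 225.9 301
vial_tray 0.78 [349. 219. 403. 246.] 374.5 231.5 1283
beaker 0.56 [139. 216. 171. 246.] 154.9 231.2 719
```

Run:
```python
import cv2,numpy as np
a=cv2.imread('pics/scene0.png')[140:340,130:360];b=cv2.imread('pics/top0.png')[130:330,120:420]
a=cv2.resize(a,None,fx=3,fy=3,interpolation=2);b=cv2.resize(b,None,fx=2.6,fy=2.6,interpolation=2)
cv2.imwrite('pics/s1.png',a);cv2.imwrite('pics/t1.png',b)
```

```text
(no output)
```

View pics/s1.png

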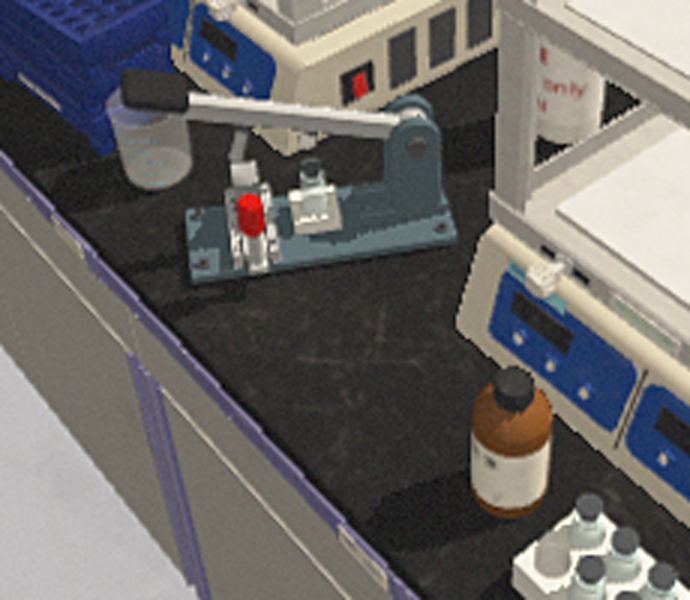

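View pics/t1.png

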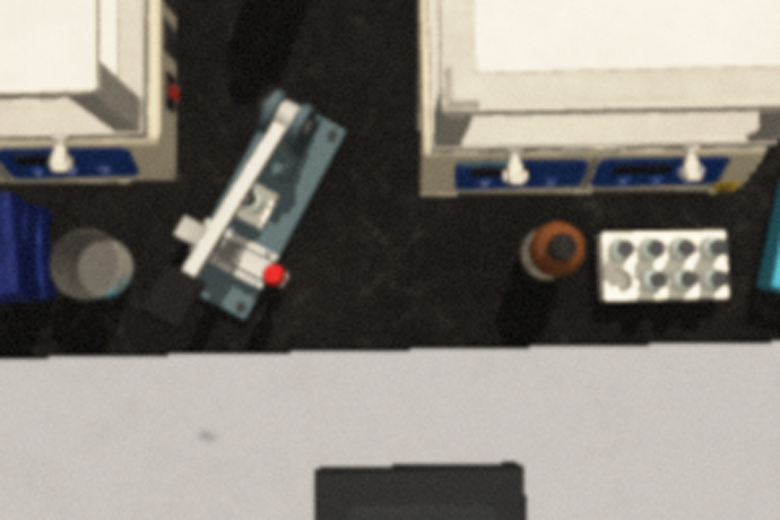

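The scene view shows the press with its pad at the left (182,167) and the red knob top at about (213,206). The beaker is behind the pad. In the top view the knob is at (226,236) and the base corners are at (253,180) and (212,253).

```bash
cat > fit.py <<'E'
from h import *
from scipy.optimize import least_squares
cs={n:bot.capture(n) for n in ['scene','top']}
a=.297; d=np.array([-np.cos(a),0,np.sin(a)]);n=np.array([np.sin(a),0,np.cos(a)])
H=np.array([85,0,98]); pad=H+215*d+18*n
obs=[('top',(225.5,235.2),'k'),('top',(252.7,180),(115,-50,14)),('top',(212.3,253.1),(-115,-50,14)),('top',(185.5,242),pad),
('scene',(213.3,207),'k'),('scene',(282,218),(115,-50,14)),('scene',(193.5,231.5),(-115,-50,14)),('scene',(182,167),pad)]
def W(p,P):
    c,s=np.cos(p[2]),np.sin(p[2]);P=np.float64(P);return np.array([p[0]+c*P[0]-s*P[1],p[1]+s*P[0]+c*P[1],P[2]])
def res(p,raw=False):
    r=[]
    for cam,uv,P in obs:
        P=(-58,-110+p[3],97) if isinstance(P,str) else P
        r.append(proj(cs[cam],W(p,P))[0]-uv)
    return np.array(r) if raw else np.ravel(r)
best=min((least_squares(res,[500,250,y,48],loss='soft_l1') for y in np.arange(-3,3,.7)),key=lambda f:f.cost)
p=best.x;print(p,best.cost);print(res(p,True).round(1))
print('pad',W(p,pad),'knob',W(p,(-58,-110+p[3],101)))
for nme,uv,z in [('beaker',(154.9,231.2),40),('amber',(335,225),120)]: print(nme,ray(cs['top'],uv,z))
E
python3 fit.py
```

```text
[544.71250321 192.62864118  -6.79301177  44.95620679] 2.4501819387077397
[[-0.1  0.2]
 [ 1.  -0.5]
 [ 1.3 -0.4]
 [ 0.2  0.3]
 [-0.7  0. ]
 [ 0.1 -0.7]
 [-0.5 -1.1]
 [-0.1 -0.4]]
pad [444.0584674  248.90742301 178.13230489] knob [462.34536069 164.16201391 101.        ]
beaker [479.99995487 358.14019207  40.        ]
amber [ 482.12171543 -112.56357999  120.        ]
```

The fit is good to about 1 px. Press yaw is -0.51 rad, the pad is at (444,249,178) and the knob is at (462,164,101). I'll go over the knob and turn so the fingers close along the press's x.

The rows are not in the units I measure in: shifts go in shares of 250 mm and turns go in shares of pi rad. I convert before sending: -30 mm is -0.12, -28 mm is -0.112.

```bash
python3 -m inch '{"increments":[[60, 0, 0, -0.12, 0, 0, 0], [60, -0.052, -0.064, -0.12, 0, 0, 0], [60, -0.112, -0.12, 0, 0, 0, 0], [60, -0.112, -0.12, 0, 0, 0, 0], [60, -0.112, -0.12, 0, 0, 0, 0], [60, -0.112, -0.12, 0, 0, 0, 0], [60, -0.112, -0.12, 0, 0, 0, 0], [60, -0.112, -0.12, 0, 0, 0, 0], [60, -0.112, -0.12, 0, 0, 0, 0], [60, -0.112, -0.12, 0, 0, 0, 0], [60, -0.112, -0.12, 0, 0, 0, 0], [60, -0.112, -0.12, 0, 0, 0, 0]]}' 40
python3 -m inch '{"increments":[[60, -0.096, -0.112, 0, 0, 0, 0], [60, -0.096, -0.112, 0, 0, 0, 0], [60, 0, 0, 0, 0, 0, 0.0382], [60, 0, 0, 0, 0, 0, 0.0382], [60, 0, 0, 0, 0, 0, 0.0382], [60, 0, 0, 0, 0, 0, 0.0382], [60, 0, 0, 0, 0, 0, 0.0382], [60, 0, 0, 0, 0, 0, 0.0382], [60, 0, 0, 0, 0, 0, 0.0382], [60, 0, 0, 0, 0, 0, 0.0382], [60, 0, 0, 0, 0, 0, 0.0382], [60, 0, 0, 0, 0, 0, 0.0382]]}'
python3 -m inch '{"increments":[[60, 0, 0, 0, 0, 0, 0.0382], [60, 0, 0, 0, 0, 0, 0.0382], [60, 0, 0, 0, 0, 0, 0.0382], [60, 0, 0, 0, 0, 0, 0.0191], [60, 0, 0, 0, 0, 0, 0], [60, 0, 0, 0, 0, 0, 0]]}'
cat > err.py <<'E'
from h import *
import sys
s=st(); R=cv2.Rodrigues(np.float64(s['eef_rot']))[0]
P=np.float64(sys.argv[1:4]); print('tool delta',R.T@(P-s['eef_pos']),'x',R[:,0].round(3),'y',R[:,1].round(3),'z',R[:,2].round(3),'yaw err to press x',np.arctan2(R[1,1],R[0,1])+.51)
E
python3 err.py 462.3 164.2 70
python3 - <<'E'
from h import *
c=bot.capture('wrist');cv2.imwrite('pics/w0.png',c['color'])
print(proj(c,(462.3,164.2,101)))
for t in ['stop_knob','lever_pad']:
    r=bot.look_for(t,'wrist'); print(t,[(x['box'],x['score']) for x in r[:2]])
E
```

```text
time_s: 2.1
eef_pos: [444.3, 234.6, 257.5]
eef_rot: [0.715, 3.058, 0.001]
wrist_force: [0.6, 0.7, -0.8]
gripper_width: 59.9
grip_force: 0.0
time_s: 3.1
eef_pos: [462.3, 165.0, 257.3]
eef_rot: [2.324, 2.114, 0.001]
wrist_force: [-0.1, -0.3, -0.7]
gripper_width: 59.7
grip_force: 0.0
time_s: 3.6
eef_pos: [462.2, 165.2, 257.3]
eef_rot: [2.707, 1.594, 0.0]
wrist_force: [0.7, -0.2, -0.8]
gripper_width: 60.2
grip_force: 0.0
3.6 [462.2 165.2 257.3] [2.707 1.594 0.   ] [ 0.7 -0.2 -0.8] 60.18028599570818
tool delta [ -0.86246027   0.51574372 187.25618843] x [0.485 0.875 0.   ] y [ 0.875 -0.485  0.   ] z [ 0.  0. -1.] yaw err to press x 0.0036218926377371563
[[276.91488965 193.18898473]]
stop_knob [([268.1, 92.7, 289.5, 203.1], 0.87)]
lever_pad [([175.3, 114.2, 427.0, 168.0], 0.67)]
```

View pics/w0.png

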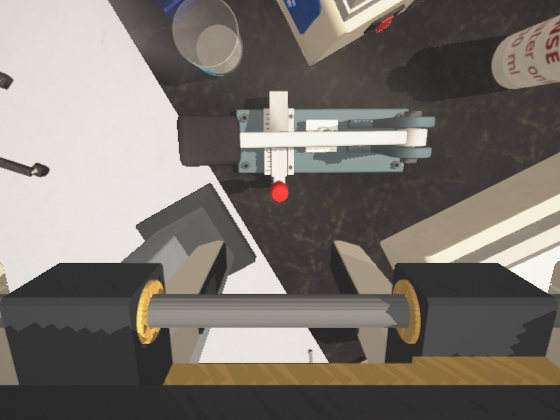

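The wrist view shows the knob's top at (279,191), within 2 px of the prediction, and the way down is clear. I'll descend and pinch.

```bash
python3 -m inch '{"increments":[[60, 0, 0.008, 0.144, 0, 0, 0], [60, 0, 0, 0.144, 0, 0, 0], [60, 0, 0, 0.144, 0, 0, 0], [60, 0, 0, 0.144, 0, 0, 0], [60, 0, 0, 0.096, 0, 0, 0], [60, 0, 0, 0.072, 0, 0, 0], [60, 0, 0, 0, 0, 0, 0], [10, 0, 0, 0, 0, 0, 0], [10, 0, 0, 0, 0, 0, 0], [10, 0, 0, 0, 0, 0, 0], [10, 0, 0, 0, 0, 0, 0], [10, 0, 0, 0, 0, 0, 0]]}' 40
python3 -m inch '{"increments":[[10, 0, 0, 0, 0, 0, 0], [10, 0, 0, 0, 0, 0, 0], [10, 0, 0, 0, 0, 0, 0]]}'; python3 err.py 462.3 164.2 70
```

```text
time_s: 4.75
eef_pos: [464.5, 164.4, 72.2]
eef_rot: [2.709, 1.591, 0.003]
wrist_force: [-0.9, -0.2, -0.5]
gripper_width: 31.6
grip_force: 0.0
time_s: 5.0
eef_pos: [463.0, 164.8, 71.6]
eef_rot: [-2.707, -1.591, 0.001]
wrist_force: [-4.4, 2.2, 7.8]
gripper_width: 19.5
grip_force: 40.0
5.0 [463.  164.8  71.6] [-2.707e+00 -1.591e+00  1.000e-03] [-4.4  2.2  7.8] 19.5009512532659
tool delta [-0.87685787 -0.2893306   1.61744125] x [0.486 0.874 0.   ] y [ 0.874 -0.486 -0.002] z [-0.001  0.001 -1.   ] yaw err to press x 0.0019261885680644797
```

To row units: -8 mm is -0.032, -5 mm is -0.02.

```bash
python3 -m inch '{"increments":[[10, -0.02, 0, 0, 0, 0, 0], [10, -0.032, 0, 0, 0, 0, 0], [10, -0.032, 0, 0, 0, 0, 0], [10, -0.032, 0, 0, 0, 0, 0], [10, -0.032, 0, 0, 0, 0, 0], [10, -0.02, 0, 0, 0, 0, 0], [10, 0, 0, 0, 0, 0, 0], [10, 0, 0, 0, 0, 0, 0]]}'; python3 err.py 463 164.8 71.6
```

```text
time_s: 5.67
eef_pos: [442.3, 127.1, 71.6]
eef_rot: [-2.708, -1.59, 0.002]
wrist_force: [-4.4, -1.0, 9.8]
gripper_width: 19.2
grip_force: 40.0
5.67 [442.3 127.1  71.6] [-2.708e+00 -1.590e+00  2.000e-03] [-4.4 -1.   9.8] 19.212823802315334
tool delta [ 4.29674777e+01 -2.92845653e-01 -3.29659216e-02] x [ 0.487  0.873 -0.001] y [ 0.873 -0.487 -0.002] z [-0.002  0.    -1.   ] yaw err to press x 0.0009258180776329228
```

To row units: -2 mm is -0.008.

```bash
python3 -m inch '{"increments":[[10, -0.008, 0, 0, 0, 0, 0], [10, -0.008, 0, 0, 0, 0, 0], [10, 0, 0, 0, 0, 0, 0]]}';python3 err.py 463 164.8 71.6
```

```text
time_s: 5.92
eef_pos: [441.0, 124.5, 71.6]
eef_rot: [-2.708, -1.591, -0.0]
wrist_force: [-2.4, 1.9, 7.6]
gripper_width: 19.6
grip_force: 40.0
5.92 [441.  124.5  71.6] [-2.708 -1.591 -0.   ] [-2.4  1.9  7.6] 19.5926558932749
tool delta [45.91182574 -0.35175814  0.05790096] x [0.487 0.874 0.001] y [ 0.874 -0.487 -0.001] z [-0.001  0.001 -1.   ] yaw err to press x 0.0017265964560555513
```

To row units: -2 mm is -0.008, -1 mm is -0.004.

```bash
python3 -m inch '{"increments":[[10, -0.008, 0, 0, 0, 0, 0], [10, -0.004, 0, 0, 0, 0, 0], [10, 0, 0, 0, 0, 0, 0]]}';python3 err.py 463 164.8 71.6
```

```text
time_s: 6.17
eef_pos: [440.0, 122.7, 71.6]
eef_rot: [-2.707, -1.592, -0.002]
wrist_force: [-2.2, 5.8, 5.4]
gripper_width: 19.5
grip_force: 40.0
6.17 [440.  122.7  71.6] [-2.707e+00 -1.592e+00 -2.000e-03] [-2.2  5.8  5.4] 19.514861836477753
tool delta [47.99284046 -0.36575197  0.12087889] x [0.486 0.874 0.002] y [ 0.874 -0.486 -0.001] z [ 0.     0.002 -1.   ] yaw err to press x 0.002320281676239544
```

To row units: -38 mm is -0.152, -30 mm is -0.12.

```bash
python3 -m inch '{"increments":[[45, 0, 0, 0, 0, 0, 0], [45, 0, 0, 0, 0, 0, 0], [45, 0, 0, 0, 0, 0, 0], [45, 0, 0, -0.12, 0, 0, 0], [45, 0, 0, -0.152, 0, 0, 0], [45, 0, 0, -0.152, 0, 0, 0], [0, 0, 0, -0.152, 0, 0, 0], [0, 0.112, -0.056, 0, 0, 0, 0], [0, 0.112, -0.056, 0, 0, 0, 0], [0, 0.112, -0.06, 0, 0, 0, 0], [0, 0.112, -0.06, 0, 0, 0, 0], [0, 0, 0, 0, 0, 0, 0]]}'
python3 -m inch '{"increments":[[0, 0, 0, 0, 0, 0, 0], [0, 0, 0, 0, 0, 0, 0]]}'
python3 err.py 444 249 178
python3 - <<'E'
from h import *
c=bot.capture('top');cv2.imwrite('pics/t2.png',cv2.resize(c['color'][150:290,130:310],None,fx=4,fy=4,interpolation=2))
c=bot.capture('scene');cv2.imwrite('pics/s2.png',cv2.resize(c['color'][110:260,130:310],None,fx=4,fy=4,interpolation=2))
E
```

```text
time_s: 7.17
eef_pos: [443.9, 253.6, 215.0]
eef_rot: [-2.703, -1.599, -0.003]
wrist_force: [0.1, 0.6, -0.3]
gripper_width: 9.2
grip_force: 0.0
time_s: 7.33
eef_pos: [443.8, 246.5, 214.9]
eef_rot: [2.709, 1.59, -0.001]
wrist_force: [-0.2, -0.2, -0.1]
gripper_width: 1.1
grip_force: 0.0
7.33 [443.8 246.5 214.9] [ 2.709e+00  1.590e+00 -1.000e-03] [-0.2 -0.2 -0.1] 1.1042941852101649
tool delta [ 2.29911794 -1.04625757 36.85785941] x [ 0.487  0.873 -0.001] y [ 0.873 -0.487  0.   ] z [-0.    -0.001 -1.   ] yaw err to press x 0.0008437844024988816
```

View pics/s2.png

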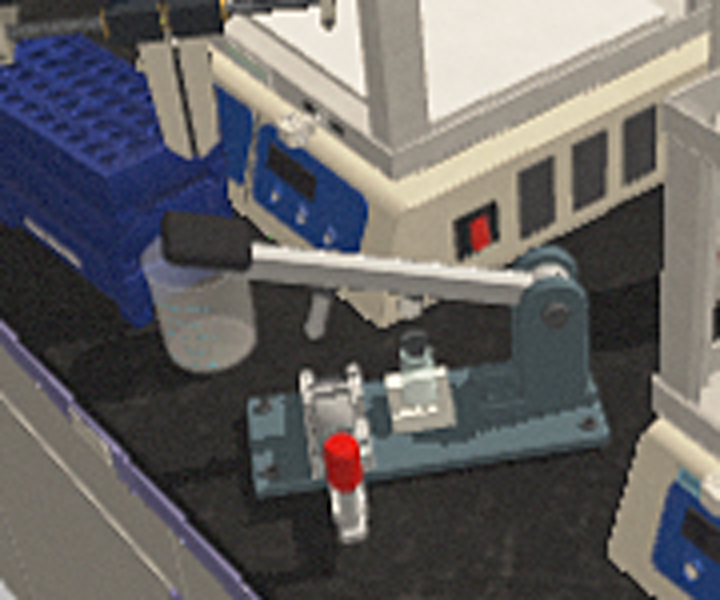

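The wedge is drawn out, with the knob at the crop's (343,460). The shut fingers hang over the pad. I'll press now.

To row units: 28 mm is 0.112, 5 mm is 0.02.

```bash
python3 -m inch '{"increments":[[0, 0.004, -0.004, 0.112, 0, 0, 0], [0, 0, 0, 0.02, 0, 0, 0], [0, 0, -0.004, 0.012, 0, 0, 0], [0, 0, -0.004, 0.012, 0, 0, 0], [0, 0, -0.004, 0.012, 0, 0, 0], [0, 0, 0, 0, 0, 0, 0]]}'; python3 -m inch '{"increments":[[0, 0, -0.004, 0.012, 0, 0, 0], [0, 0, -0.004, 0.012, 0, 0, 0], [0, 0, -0.004, 0.012, 0, 0, 0], [0, 0, -0.004, 0.012, 0, 0, 0], [0, 0, 0, 0, 0, 0, 0]]}'
```

```text
time_s: 7.93
eef_pos: [440.9, 250.0, 173.2]
eef_rot: [-2.709, -1.59, 0.0]
wrist_force: [0.7, 0.2, 0.2]
gripper_width: 0.6
grip_force: 0.0
time_s: 8.35
eef_pos: [437.4, 252.2, 160.8]
eef_rot: [2.709, 1.591, -0.0]
wrist_force: [0.9, 0.8, -0.7]
gripper_width: 0.5
grip_force: 0.0
```

Run:
```python
from h import *
c=bot.capture('scene');cv2.imwrite('pics/s3.png',cv2.resize(c['color'][120:240,130:290],None,fx=4,fy=4,interpolation=2))
s=st();print((proj(c,s['eef_pos'])-[130,120])*4)
c=bot.capture('top');cv2.imwrite('pics/t3.png',cv2.resize(c['color'][160:270,130:290],None,fx=4,fy=4,interpolation=2));print((proj(c,s['eef_pos'])-[130,160])*4)
```

```text
8.4 [437.4 252.1 160.9] [ 2.709e+00  1.591e+00 -1.000e-03] [-0.3 -0.2 -0.8] 0.4266395704537845
[[199.44764021 211.7020196 ]]
[[222.82304003 341.59536506]]
```

View pics/s3.png

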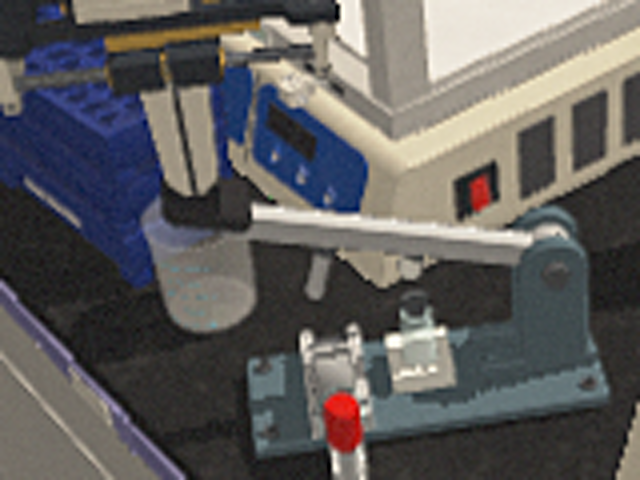

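The lever hasn't moved; it started lower than I assumed, and the fingers are right over the pad at the crop's (190,190). I'll continue down gently.

To row units: 1.5 mm is 0.006.

```bash
for i in 1 2 3; do python3 -m inch '{"increments":[[0, 0, 0, 0.006, 0, 0, 0], [0, 0, 0, 0.006, 0, 0, 0], [0, 0, 0, 0, 0, 0, 0]]}' | sed -n '2p;4p'; done; python3 err.py 444 249 178
```

```text
eef_pos: [437.3, 252.4, 158.2]
wrist_force: [-0.7, 0.4, 3.1]
eef_pos: [437.3, 252.5, 155.2]
wrist_force: [-1.4, 0.8, 3.0]
eef_pos: [437.4, 252.6, 152.2]
wrist_force: [-1.7, 0.5, 4.0]
9.2 [437.4 252.6 152.2] [-2.708 -1.591 -0.   ] [-1.7  0.5  4. ] 0.16687836894758046
tool delta [  0.11739736   7.5032611  -25.76599449] x [0.487 0.873 0.001] y [ 0.873 -0.487 -0.   ] z [-0.     0.001 -1.   ] yaw err to press x 0.00132230195239591
```

To row units: 1.5 mm is 0.006, -0.3 mm is -0.0012.

```bash
for i in 1 2 3 4; do python3 -m inch '{"increments":[[0, 0, -0.0012, 0.006, 0, 0, 0], [0, 0, -0.0012, 0.006, 0, 0, 0], [0, 0, 0, 0, 0, 0, 0]]}' | sed -n '2p;4p'; done
```

```text
eef_pos: [436.8, 252.8, 149.2]
wrist_force: [-0.4, 1.0, 3.5]
eef_pos: [436.4, 253.1, 146.2]
wrist_force: [-0.8, 1.5, 3.5]
eef_pos: [435.8, 253.3, 143.2]
wrist_force: [-1.1, 1.8, 3.3]
eef_pos: [435.3, 253.6, 140.1]
wrist_force: [-2.2, 1.6, 3.3]
```

```bash
for i in 1 2; do python3 -m inch '{"increments":[[0, 0, -0.0008, 0.004, 0, 0, 0], [0, 0, 0, 0, 0, 0, 0]]}' | sed -n '2p;4p'; done
```

```text
eef_pos: [435.3, 253.6, 139.2]
wrist_force: [-1.4, 1.8, 3.7]
eef_pos: [435.1, 253.7, 138.2]
wrist_force: [-2.2, 1.6, 3.7]
```

To row units: 1 mm is 0.004, -0.2 mm is -0.0008.

```bash
for i in 1 2 3 4 5; do python3 -m inch '{"increments":[[0, 0, -0.0008, 0.004, 0, 0, 0], [0, 0, 0, 0, 0, 0, 0]]}' | sed -n '2p;4p'; done
```

```text
eef_pos: [434.9, 253.8, 137.2]
wrist_force: [-1.9, 0.2, 4.4]
eef_pos: [434.7, 253.9, 136.2]
wrist_force: [-1.5, 1.8, 4.3]
eef_pos: [434.5, 254.0, 135.2]
wrist_force: [-1.3, 1.5, 4.2]
eef_pos: [434.3, 254.1, 134.2]
wrist_force: [-1.8, 0.5, 4.1]
eef_pos: [434.1, 254.2, 133.2]
wrist_force: [-1.7, 2.1, 3.9]
```

To row units: 1 mm is 0.004, -0.1 mm is -0.0004.

```bash
for i in 1 2 3 4; do python3 -m inch '{"increments":[[0, 0, -0.0004, 0.004, 0, 0, 0], [0, 0, 0, 0, 0, 0, 0]]}' | sed -n '2p;4p'; done
```

```text
eef_pos: [434.0, 254.3, 132.2]
wrist_force: [-1.1, 1.0, 5.1]
eef_pos: [433.8, 254.4, 131.1]
wrist_force: [-2.4, 2.8, 4.5]
eef_pos: [433.7, 254.4, 130.1]
wrist_force: [-1.3, 2.3, 5.6]
eef_pos: [433.6, 254.5, 129.1]
wrist_force: [-2.5, 1.6, 3.9]
```

To row units: 1 mm is 0.004, -0.1 mm is -0.0004.

```bash
for i in 1 2 3 4; do python3 -m inch '{"increments":[[0, 0, -0.0004, 0.004, 0, 0, 0], [0, 0, 0, 0, 0, 0, 0]]}' | sed -n '2p;4p'; done
```

```text
eef_pos: [433.5, 254.5, 128.1]
wrist_force: [-2.1, 1.5, 5.5]
eef_pos: [433.4, 254.6, 127.1]
wrist_force: [-1.6, 1.9, 4.4]
eef_pos: [433.3, 254.6, 126.1]
wrist_force: [-1.7, 2.2, 4.5]
eef_pos: [433.2, 254.7, 125.1]
wrist_force: [-1.9, 1.7, 4.6]
```

To row units: 1 mm is 0.004, -0.1 mm is -0.0004.

```bash
for i in 1 2 3; do python3 -m inch '{"increments":[[0, 0, -0.0004, 0.004, 0, 0, 0], [0, 0, 0, 0, 0, 0, 0]]}' | sed -n '2p;4p'; done
```

```text
eef_pos: [433.1, 254.7, 124.1]
wrist_force: [-1.4, 1.7, 4.4]
eef_pos: [433.0, 254.8, 123.1]
wrist_force: [-2.4, 2.0, 3.8]
eef_pos: [432.9, 254.8, 122.1]
wrist_force: [-2.2, 2.2, 3.6]
```

To row units: 1 mm is 0.004, -0.1 mm is -0.0004.

```bash
for i in 1 2; do python3 -m inch '{"increments":[[0, 0, -0.0004, 0.004, 0, 0, 0], [0, 0, 0, 0, 0, 0, 0]]}' | sed -n '2p;4p'; done
python3 - <<'E'
from h import *
c=bot.capture('scene');cv2.imwrite('pics/s4.png',cv2.resize(c['color'][120:240,130:290],None,fx=4,fy=4,interpolation=2))
E
```

```text
eef_pos: [432.8, 254.8, 121.1]
wrist_force: [-1.5, 2.0, 4.1]
eef_pos: [432.7, 254.9, 120.1]
wrist_force: [-2.7, 1.4, 3.3]
```

View pics/s4.png

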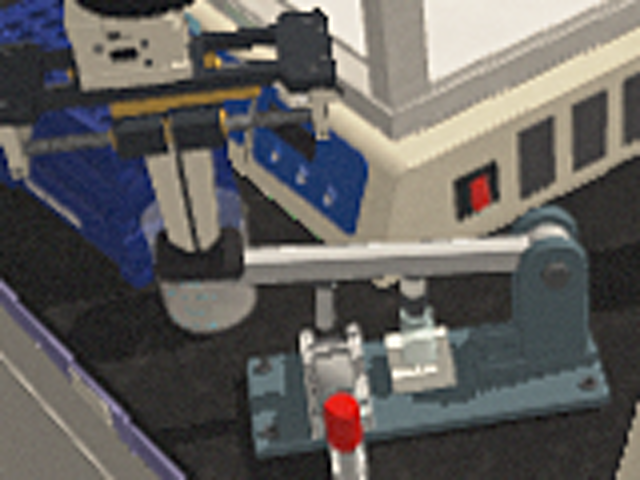

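The foot (crop 412,290) is almost on the stopper. I'll go on in small steps.

To row units: 0.7 mm is 0.0028.

```bash
for i in 1 2 3; do python3 -m inch '{"increments":[[0, 0, 0, 0.0028, 0, 0, 0], [0, 0, 0, 0, 0, 0, 0]]}' | sed -n '2p;4p'; done
```

```text
eef_pos: [432.8, 254.8, 119.4]
wrist_force: [-1.9, 1.7, 4.6]
eef_pos: [432.8, 254.8, 118.7]
wrist_force: [-2.6, 2.1, 4.6]
eef_pos: [432.8, 254.9, 118.0]
wrist_force: [-3.2, 2.0, 5.3]
```

To row units: 0.7 mm is 0.0028.

```bash
for i in 1 2; do python3 -m inch '{"increments":[[0, 0, 0, 0.0028, 0, 0, 0], [0, 0, 0, 0, 0, 0, 0]]}' | sed -n '2p;4p'; done
```

```text
eef_pos: [432.7, 254.9, 117.3]
wrist_force: [-2.2, 1.9, 5.6]
eef_pos: [432.7, 254.9, 116.6]
wrist_force: [-3.7, 1.4, 5.2]
```

To row units: 0.6 mm is 0.0024.

```bash
for i in 1 2; do python3 -m inch '{"increments":[[0, 0, 0, 0.0024, 0, 0, 0], [0, 0, 0, 0, 0, 0, 0]]}' | sed -n '2p;4p'; done
```

```text
eef_pos: [432.8, 254.8, 116.0]
wrist_force: [-3.3, 1.4, 4.9]
eef_pos: [432.7, 254.9, 115.4]
wrist_force: [-2.9, 1.8, 5.4]
```

To row units: 0.6 mm is 0.0024.

```bash
for i in 1 2; do python3 -m inch '{"increments":[[0, 0, 0, 0.0024, 0, 0, 0], [0, 0, 0, 0, 0, 0, 0]]}' | sed -n '2p;4p'; done
```

```text
eef_pos: [432.7, 254.9, 114.8]
wrist_force: [-1.9, 2.0, 4.9]
eef_pos: [432.7, 254.9, 114.2]
wrist_force: [-2.6, 2.0, 4.0]
```

To row units: 0.6 mm is 0.0024.

```bash
for i in 1 2; do python3 -m inch '{"increments":[[0, 0, 0, 0.0024, 0, 0, 0], [0, 0, 0, 0, 0, 0, 0]]}' | sed -n '2p;4p'; done
```

```text
eef_pos: [432.7, 254.9, 113.6]
wrist_force: [-2.5, 1.7, 4.9]
eef_pos: [432.7, 254.9, 113.0]
wrist_force: [-2.6, 2.5, 5.7]
```

Run:
```python
from h import *
c=bot.capture('scene');cv2.imwrite('pics/s5.png',cv2.resize(c['color'][180:240,190:280],None,fx=8,fy=8,interpolation=2))
```

```text
(no output)
```

View pics/s5.png

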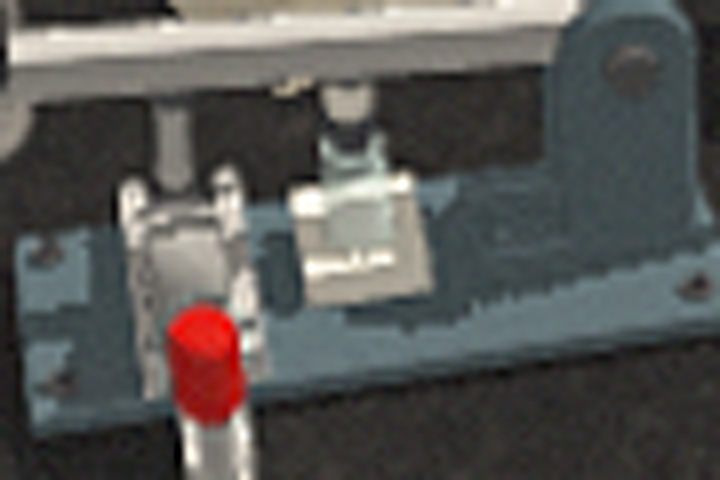

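The foot (350,100) looks to be at the stopper, and the force is just starting to rise.

To row units: 0.6 mm is 0.0024.

```bash
for i in 1 2; do python3 -m inch '{"increments":[[0, 0, 0, 0.0024, 0, 0, 0], [0, 0, 0, 0, 0, 0, 0]]}' | sed -n '2p;4p'; done
```

```text
eef_pos: [432.8, 254.8, 112.4]
wrist_force: [-3.2, 2.2, 4.4]
eef_pos: [432.7, 254.8, 111.8]
wrist_force: [-2.9, 2.0, 5.4]
```

To row units: 0.6 mm is 0.0024.

```bash
for i in 1 ; do python3 -m inch '{"increments":[[0, 0, 0, 0.0024, 0, 0, 0], [0, 0, 0, 0, 0, 0, 0]]}' | sed -n '2p;4p'; done
```

```text
eef_pos: [432.7, 254.8, 111.2]
wrist_force: [-3.5, 2.6, 4.5]
```

To row units: 0.6 mm is 0.0024.

```bash
for i in 1 2; do python3 -m inch '{"increments":[[0, 0, 0, 0.0024, 0, 0, 0], [0, 0, 0, 0, 0, 0, 0]]}' | sed -n '2p;4p'; done
```

```text
eef_pos: [432.7, 254.8, 110.6]
wrist_force: [-3.7, 2.2, 5.3]
eef_pos: [432.7, 254.9, 110.1]
wrist_force: [-4.0, 2.4, 7.1]
```

To row units: 0.6 mm is 0.0024.

```bash
for i in 1 2; do python3 -m inch '{"increments":[[0, 0, 0, 0.0024, 0, 0, 0], [0, 0, 0, 0, 0, 0, 0]]}' | sed -n '2p;4p'; done
```

```text
eef_pos: [432.6, 254.9, 109.6]
wrist_force: [-4.4, 2.2, 8.9]
eef_pos: [432.5, 254.9, 109.2]
wrist_force: [-4.6, 1.7, 12.2]
```

To row units: 0.4 mm is 0.0016.

```bash
python3 -m inch '{"increments":[[0, 0, 0, 0.0016, 0, 0, 0], [0, 0, 0, 0, 0, 0, 0], [0, 0, 0, 0, 0, 0, 0], [0, 0, 0, 0, 0, 0, 0], [0, 0, 0, 0, 0, 0, 0], [0, 0, 0, 0, 0, 0, 0]]}'
```

```text
time_s: 17.13
eef_pos: [432.5, 255.0, 108.9]
eef_rot: [-2.708, -1.591, 0.001]
wrist_force: [-4.9, 1.7, 12.7]
gripper_width: 0.1
grip_force: 6.5
```

To row units: 0.4 mm is 0.0016.

```bash
python3 -m inch '{"increments":[[0, 0, 0, 0.0016, 0, 0, 0], [0, 0, 0, 0, 0, 0, 0], [0, 0, 0, 0, 0, 0, 0], [0, 0, 0, 0, 0, 0, 0], [0, 0, 0, 0, 0, 0, 0]]}'
```

```text
time_s: 17.55
eef_pos: [432.5, 255.0, 108.6]
eef_rot: [-2.708, -1.591, 0.0]
wrist_force: [-6.6, 1.2, 14.9]
gripper_width: 0.7
grip_force: 7.6
```

The press is firm at about 15 N. I'll release and go back to the knob.

To row units: -35 mm is -0.14, -28 mm is -0.112.

```bash
python3 -m inch '{"increments":[[0, 0, 0, -0.012, 0, 0, 0], [0, 0, 0, -0.02, 0, 0, 0], [0, 0, 0, -0.08, 0, 0, 0], [0, 0, 0, -0.14, 0, 0, 0], [45, -0.112, 0.068, -0.02, 0, 0, 0], [45, -0.112, 0.072, 0, 0, 0, 0], [45, -0.112, 0.072, 0, 0, 0, 0], [45, -0.112, 0.072, 0, 0, 0, 0], [45, 0, 0, 0, 0, 0, 0], [45, 0, 0, 0, 0, 0, 0], [45, 0, 0, 0, 0, 0, 0]]}'; python3 err.py 440 122.7 71.6
```

```text
time_s: 18.47
eef_pos: [440.8, 122.4, 176.1]
eef_rot: [2.71, 1.59, 0.001]
wrist_force: [-0.9, 0.4, -0.6]
gripper_width: 42.3
grip_force: 0.0
18.47 [440.8 122.4 176.1] [2.71e+00 1.59e+00 1.00e-03] [-0.9  0.4 -0.6] 42.275667375826316
tool delta [ -0.1649012   -0.9172315  104.54848562] x [0.488 0.873 0.   ] y [ 0.873 -0.488  0.   ] z [ 0.  0. -1.] yaw err to press x 0.00038534612095630916
```

To row units: 36 mm is 0.144, 22 mm is 0.088.

```bash
python3 -m inch '{"increments":[[45, 0, -0.004, 0.144, 0, 0, 0], [45, 0, 0, 0.144, 0, 0, 0], [45, 0, 0, 0.088, 0, 0, 0], [45, 0, 0, 0.04, 0, 0, 0], [45, 0, 0, 0, 0, 0, 0], [10, 0, 0, 0, 0, 0, 0], [10, 0, 0, 0, 0, 0, 0], [10, 0, 0, 0, 0, 0, 0], [10, 0, 0, 0, 0, 0, 0], [10, 0, 0, 0, 0, 0, 0], [10, 0, 0, 0, 0, 0, 0]]}' 40
python3 err.py 440 122.7 71.6
python3 -m inch '{"increments":[[10, 0.008, 0, 0, 0, 0, 0], [10, 0.008, 0, 0, 0, 0, 0], [10, 0.008, 0, 0, 0, 0, 0], [10, 0, 0, 0, 0, 0, 0]]}'; python3 err.py 440 122.7 71.6
```

```text
time_s: 19.38
eef_pos: [440.1, 123.1, 72.8]
eef_rot: [2.709, 1.591, 0.003]
wrist_force: [-0.3, 0.5, 7.1]
gripper_width: 19.6
grip_force: 40.0
19.38 [440.1 123.1  72.8] [2.709 1.591 0.003] [-0.3  0.5  7.1] 19.642616517907722
tool delta [-0.42876691  0.07677007  1.16283404] x [0.487 0.873 0.001] y [ 0.873 -0.487  0.001] z [ 0.001  0.001 -1.   ] yaw err to press x 0.0013736771712307139
time_s: 19.72
eef_pos: [442.8, 128.0, 72.7]
eef_rot: [-2.709, -1.59, -0.001]
wrist_force: [-0.8, 0.3, 9.3]
gripper_width: 19.5
grip_force: 40.0
19.72 [442.8 128.   72.7] [-2.709e+00 -1.590e+00 -1.000e-03] [-0.8  0.3  9.3] 19.481750474656433
tool delta [-5.99796486  0.15166582  1.12134775] x [0.487 0.873 0.001] y [ 0.873 -0.487  0.   ] z [ 0.001  0.    -1.   ] yaw err to press x 0.0008626631291245301
```

```bash
cat > fx.py <<'E'
from h import *
s=bot.read_state();f=np.float64(s['wrist_force']);p=np.float64(s['eef_pos']);u=np.array([.487,.873,0])
print('s',round(u@(p-[440,122.7,0]),2),'push',round(-u@f,2),'fz',round(f[2],1),'t',s['time_s'])
E
python3 fx.py; for i in 1 2; do python3 -m inch '{"increments":[[10, 0.004, 0, 0, 0, 0, 0], [10, 0, 0, 0, 0, 0, 0]]}'>/dev/null; python3 fx.py; done
```

```text
s 6.0 push 0.07 fz 9.3 t 19.7167
s 6.69 push 1.96 fz 9.2 t 19.8833
s 7.65 push 1.78 fz 9.7 t 20.05
```

To row units: 1 mm is 0.004.

```bash
for i in 1 2; do python3 -m inch '{"increments":[[10, 0.004, 0, 0, 0, 0, 0], [10, 0, 0, 0, 0, 0, 0]]}'>/dev/null; python3 fx.py; done
```

```text
s 8.63 push 1.27 fz 8.7 t 20.2167
s 9.64 push 2.14 fz 9.4 t 20.3833
```

To row units: 1 mm is 0.004.

```bash
for i in 1 2; do python3 -m inch '{"increments":[[10, 0.004, 0, 0, 0, 0, 0], [10, 0, 0, 0, 0, 0, 0]]}'>/dev/null; python3 fx.py; done
```

```text
s 10.6 push 2.01 fz 9.7 t 20.55
s 11.64 push 1.81 fz 10.1 t 20.7167
```

To row units: 0.7 mm is 0.0028.

```bash
for i in 1 2 3; do python3 -m inch '{"increments":[[10, 0.0028, 0, 0, 0, 0, 0], [10, 0, 0, 0, 0, 0, 0]]}'>/dev/null; python3 fx.py; done
```

```text
s 12.25 push 2.54 fz 10.1 t 20.8833
s 12.95 push 2.06 fz 9.9 t 21.05
s 13.63 push 1.54 fz 8.9 t 21.2167
```

To row units: 0.7 mm is 0.0028.

```bash
for i in 1 2 ; do python3 -m inch '{"increments":[[10, 0.0028, 0, 0, 0, 0, 0], [10, 0, 0, 0, 0, 0, 0]]}'>/dev/null; python3 fx.py; done
```

```text
s 14.35 push 1.65 fz 9.5 t 21.3833
s 15.03 push 2.24 fz 9.2 t 21.55
```

Run:
```python
from h import *
c=bot.capture('scene');cv2.imwrite('pics/s6.png',cv2.resize(c['color'][180:240,190:280],None,fx=8,fy=8,interpolation=2))
```

```text
(no output)
```

View pics/s6.png

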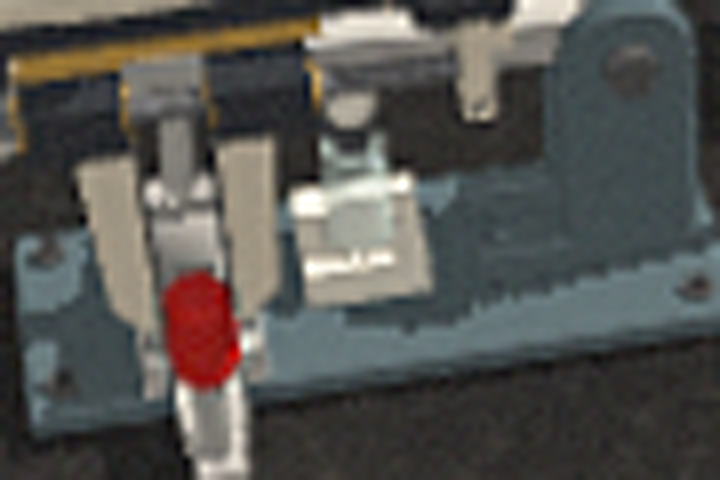

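The foot sits on the stopper at (350,110) and the wedge has not yet met the bolt. I'll continue.

To row units: 0.7 mm is 0.0028.

```bash
for i in 1 2 3; do python3 -m inch '{"increments":[[10, 0.0028, 0, 0, 0, 0, 0], [10, 0, 0, 0, 0, 0, 0]]}'>/dev/null; python3 fx.py; done
```

```text
s 15.73 push 2.91 fz 9.1 t 21.7667
s 16.46 push 2.36 fz 9.2 t 21.9333
s 17.13 push 1.7 fz 9.0 t 22.1
```

To row units: 0.7 mm is 0.0028.

```bash
for i in 1 2 3; do python3 -m inch '{"increments":[[10, 0.0028, 0, 0, 0, 0, 0], [10, 0, 0, 0, 0, 0, 0]]}'>/dev/null; python3 fx.py; done
```

```text
s 17.81 push 2.03 fz 8.7 t 22.2667
s 18.54 push 2.2 fz 9.1 t 22.4333
s 19.26 push 2.35 fz 9.2 t 22.6
```

```bash
for i in 1 2 3; do python3 -m inch '{"increments":[[10, 0.0028, 0, 0, 0, 0, 0], [10, 0, 0, 0, 0, 0, 0]]}'>/dev/null; python3 fx.py; done
```

```text
s 19.93 push 2.03 fz 9.7 t 22.7667
s 20.62 push 1.48 fz 9.6 t 22.9333
s 21.32 push 1.77 fz 9.1 t 23.1
```

```bash
for i in 1 2; do python3 -m inch '{"increments":[[10, 0.0028, 0, 0, 0, 0, 0], [10, 0, 0, 0, 0, 0, 0]]}'>/dev/null; python3 fx.py; done
```

```text
s 21.99 push 1.63 fz 9.9 t 23.2667
s 22.73 push 2.21 fz 10.0 t 23.4333
```

To row units: 0.7 mm is 0.0028.

```bash
for i in 1 2 3; do python3 -m inch '{"increments":[[10, 0.0028, 0, 0, 0, 0, 0], [10, 0, 0, 0, 0, 0, 0]]}'>/dev/null; python3 fx.py; done
```

```text
s 23.42 push 2.92 fz 10.0 t 23.6
s 24.13 push 1.61 fz 9.3 t 23.7667
s 24.82 push 2.42 fz 9.6 t 23.9333
```

To row units: 0.7 mm is 0.0028.

```bash
for i in 1 2 3; do python3 -m inch '{"increments":[[10, 0.0028, 0, 0, 0, 0, 0], [10, 0, 0, 0, 0, 0, 0]]}'>/dev/null; python3 fx.py; done
```

```text
s 25.51 push 0.99 fz 9.8 t 24.1
s 26.21 push 1.1 fz 9.3 t 24.2667
s 26.73 push 2.21 fz 10.0 t 24.4333
```

To row units: 0.5 mm is 0.002.

```bash
for i in 1 2; do python3 -m inch '{"increments":[[10, 0.002, 0, 0, 0, 0, 0], [10, 0, 0, 0, 0, 0, 0]]}'>/dev/null; python3 fx.py; done
```

```text
s 26.94 push 3.99 fz 10.6 t 24.6
s 27.25 push 4.19 fz 10.3 t 24.7667
```

To row units: 0.3 mm is 0.0012.

```bash
for i in 1; do python3 -m inch '{"increments":[[10, 0.0012, 0, 0, 0, 0, 0], [10, 0, 0, 0, 0, 0, 0]]}'>/dev/null; python3 fx.py; done
```

```text
s 27.3 push 4.83 fz 10.7 t 24.9333
```

To row units: 0.4 mm is 0.0016.

```bash
python3 -m inch '{"increments":[[10, 0.0016, 0, 0, 0, 0, 0], [10, 0, 0, 0, 0, 0, 0], [10, 0, 0, 0, 0, 0, 0]]}'>/dev/null; python3 fx.py
```

```text
s 27.57 push 5.86 fz 10.9 t 25.1833
```

To row units: 0.3 mm is 0.0012.

```bash
python3 -m inch '{"increments":[[10, 0.0012, 0, 0, 0, 0, 0], [10, 0, 0, 0, 0, 0, 0], [10, 0, 0, 0, 0, 0, 0]]}'>/dev/null; python3 fx.py
```

```text
s 27.66 push 6.36 fz 11.7 t 25.4333
```

The wedge meets the bolt at about 6.4 N. I'll release and back off upwards.

To row units: -38 mm is -0.152, -30 mm is -0.12.

```bash
python3 -m inch '{"increments":[[45, 0, 0, 0, 0, 0, 0], [45, 0, 0, 0, 0, 0, 0], [45, 0, 0, 0, 0, 0, 0], [45, 0, 0, 0, 0, 0, 0], [45, 0, 0, -0.06, 0, 0, 0], [45, 0, 0, -0.12, 0, 0, 0], [45, 0, 0, -0.152, 0, 0, 0], [45, 0, 0, -0.152, 0, 0, 0], [45, -0.08, 0, -0.12, 0, 0, 0], [45, -0.12, 0, 0, 0, 0, 0], [45, 0, 0, 0, 0, 0, 0], [45, 0, 0, 0, 0, 0, 0]]}'
python3 - <<'E'
from h import *
c=bot.capture('scene');cv2.imwrite('pics/s7.png',cv2.resize(c['color'][160:240,160:280],None,fx=6,fy=6,interpolation=2))
E
```

```text
time_s: 26.43
eef_pos: [429.1, 104.0, 223.6]
eef_rot: [-2.71, -1.588, -0.002]
wrist_force: [0.9, 0.4, 0.0]
gripper_width: 45.0
grip_force: 0.0
```

View pics/s7.png

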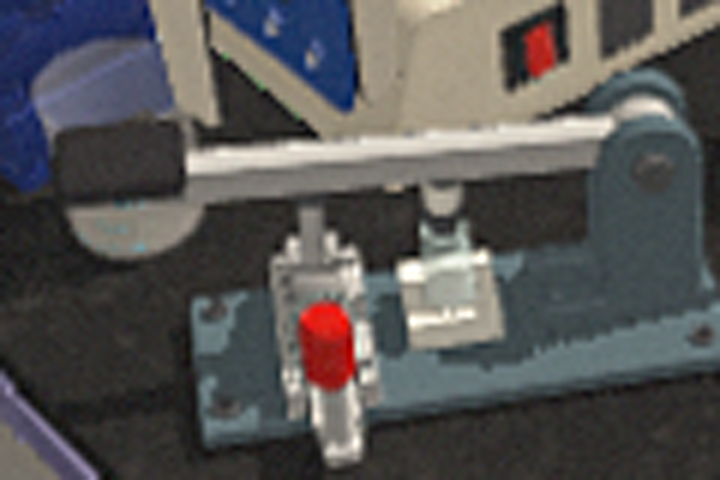

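The lever is down with the foot on the stopper (440,200), the wedge is under the bolt (310,240), and the beaker is in place.

```bash
python3 -c "
from workcell import bot
print(bot.close_job())"
```

```text
the job is handed in; nothing more can be done
None
```

I handed the job in at about 26 s with no verdict returned: the wedge was drawn out, the pad pressed to about 15 N (1 N over the 14 N target), and the wedge pushed back in until it met the bolt at about 6.4 N, then everything was let go; the final picture shows the foot on the stopper and the beaker in place, and I did not re-check the tray and bottle.

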